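Dispense two anchor sleeves and ease the flap shut

ROBOT

A 6-joint arm with a two-finger parallel gripper is mounted at the origin on the work surface. World frame = base frame: x ahead of the robot, y to its left, z up, the work surface at z = 0. Lengths are in m, angles in degrees, forces in N, time in s.
With the tool pointing down it reaches from about 0.3 to 0.75 m from the base axis. Payload 8.5 kg.
Tool frame: the origin (TCP) lies on the mounting face of the last link; the fingertips stand 173 mm ahead of it and the grasp point (between the pads) lies 155 mm ahead of it (env.tips_ahead is the distance from the TCP to the fingertips, in m); z points along the fingers, x is the direction in which the jaws open and shut, and the axes are right-handed (so a half turn about z gives the same grasp; the last joint's range is limited). The gripper opens to 85 mm and grips with 20 to 120 N. Pads are 22 mm wide; open, the fingers measure 114 mm over their backs; the gripper's body (76 mm by 85 mm) begins 54 mm behind the grasp point. The pads swing forward as they close: fully open they stand 13 mm farther back than shut.
Start: joints at [52.981, 21.807, 74.336, -0, 83.858, -12.336], TCP at [0.23, 0.5, 0.405] pointing down, gripper open.
Joint ranges: [-178.18, 178.18], [-50.72, 133.34], [12.68, 142.11], [-81.47, 261.47], [9.98, 163.14], [-165.26, 165.26]. Speed limits (degrees/s): [136.94, 136.94, 180, 180, 180, 180].

INTERFACE

Orientations are given as a 3x3 rotation matrix whose columns are the frame's x, y, z axes.
In Python, from rig import env gives the robot as it stands. The module is installed in compiled form; this text tells all that it offers.
- The arm moves only by the tool step_arm, never from a script. Its argument "increments" is a list of rows, each an object of numbers: "x", "y", "z": the shift along the tool's x, y, z in cm; "wx", "wy", "wz": the turn, a rotation vector about the tool's x, y, z in rad; "gripper": the finger opening in cm, from 0 to 8.54. A call has 1 to 20 rows; each row shifts and turns the commanded pose from where the row before left it, along the tool's axes as they then stand; what a row does not reach is not made up. A row lasts 1/10 s, in which the tool goes at most 50 mm and 8.59 degrees, less where a joint would pass 70% of its speed; a pose out of reach is approached as far as the arm can. A call with a gripper value outside its range is refused whole. The fingers move at their own pace and stop on an object; "newtons" is the grip in N (left out, the last holds). Time passes only in rows, so rows that do not move let the fingers close. It gives the time, the measured TCP pose, the force and the opening at its end, in the units of the state.
- env.observe(): the state, without advancing time (a new reading comes with each control period).
- env.get_image(name): name is "side" or "top" or "wrist"; returns a dict with "color" (400x640x3 uint8, blue, green, red), "camera_matrix" (3x3 intrinsics, pixels), "distortion" ([k1, k2, p1, p2, k3] as OpenCV has them; the pictures are not rectified), "rvec" (rotation vector, rad) and "tvec" (3), from world to camera coordinates, as OpenCV has them. Camera axes: x right, y down, z forward; pixel columns grow to the right and rows downward; lengths in m; the calibration is good to about 2 mm. A picture is of the moment at which its call begins. There is no depth.
- env.close_job(): hands the job in, once; it reports no verdict.
The state is a dict: "time_s": time; "q": joint angles; "qvel": joint speeds; "joint_efforts": joint torques, N m; "position": TCP position; "tool_rot": TCP orientation; "ft_force": force on the tool from outside, world axes, zero at the start; "wrist_torque": the same for the moment, N m; "grip_width": finger opening in m.
Only numpy, scipy, OpenCV 4.12 (cv2) and the standard library are available. Lean on these libraries where they do the work, as an engineer would, in place of code of your own. Each camera call takes 0.05 s, during which the arm holds its last target. There are 200 camera calls.

TASK

With your fingertips, press the side lever of the anchor dispenser right down and keep it down until both brass sleeves have rolled out into the catch tray. Then ease the lever slowly all the way back up, so that the outlet flap sinks shut without slamming, and take your hand away. Work the lever only: do not touch the flap or the sleeves, and leave the other things on the bench where they are.

Things in the scene. Friction and masses are not known exactly. Their poses are not given: they have to be found in the camera images.
- hopper: The anchor dispenser, a grey open-topped steel hopper fixed to the bench, 200 mm long (its own x), 98 mm wide (y) and 165 mm high. Origin at the centre of the hopper's underside; z up. Its outlet is on the +x end, with an open catch tray in front of it out to x = 225 mm (tray walls 45 to 55 mm high). Its lever stands out from the +y side. It turns about the vertical from one start to another.
- lever_pivot (a point): The lever's hinge axis, at (0, 50, 100) mm in the hopper's frame, level with and parallel to the hopper's x. The lever is T-shaped from above: a flat steel arm 30 mm wide and 6 mm thick, with a crosswise plate 70 x 40 mm under the pad (9 mm thick in all), ending 20 mm beyond the pad's middle; under it is free space down to the bench.
- lever_pad (a point): Middle of the top face of the black rubber pad (64 mm along the hopper's x, 34 mm along the lever) at the lever's free end: the place to press. It is 125 mm from the hinge along the lever, and moves with it: 137 mm above the bench with the lever up, 75 mm with it fully down.
- lever (a joint): Lever angle, rad: 0 = up (at rest, sloping 0.25 rad up from the hopper), 0.5 = fully down at its stop (sloping 0.25 rad down). Pressed at the pad it takes about 4 N at first and about 9 N at the bottom. A spring drives it back up fast when it is let go; it follows a fingertip that rises slowly.
- flap (a joint): Angle of the outlet flap, rad: 0 = shut (hanging upright over the outlet), 1.2 = wide open (swung outward and up). Linked inside the housing to the lever: flap angle = 2.4 x lever angle, both ways. At 0.1 m/s at the lever pad the flap turns at 1.9 rad/s; falling shut at more than 2.5 rad/s is a slam, and letting go of the lever before it is almost fully up makes one.
- flap_edge (a point): Middle of the lower edge of the flap, a steel plate 90 mm wide, 86 mm high, 4 mm thick, hinged along its top edge 155 mm above the bench across the hopper's +x end.
- sleeve_a: A brass anchor sleeve, a plain cylinder 22 mm across and 60 mm long, lying along the hopper's y on the sloping chute inside the hopper. Origin at its centre. It rolls out by itself when the flap opens and comes to rest in the tray a second or two later.
- sleeve_b: The second sleeve, just the same, behind the first.
- tray_middle (a point): Middle of the catch tray's floor, 165 mm along x from the hopper's origin, 18 mm above the bench. The tray inside is 120 mm long and 87 mm wide.
- hard_hat: Bystander: white safety helmet standing rim down, 264 mm across and 154 mm high. Origin under its centre.
- trowel: Bystander: plasterer's trowel with a blue handle, lying flat, 280 mm long along its x, 80 mm wide, 30 mm high. Origin on the bench near its middle.
- tape_measure: Bystander: black tape measure, 75 x 45 x 70 mm high. Origin under its centre.

How it is judged (in metres and radians):
On the way, in this order (a step that is already met when the one before it is completed fails the run):
1. lever held down, flap wide open (over 1.05 rad) and both sleeves in the catch tray (value of joint flap above 1.05 rad and x of sleeve_a in the frame of hopper between 0.105 and 0.222 m and y of sleeve_a in the frame of hopper between -0.045 and 0.045 m and z of each of sleeve_a, sleeve_b in the frame of hopper below 0.055 m and x of sleeve_b in the frame of hopper between 0.105 and 0.222 m and y of sleeve_b in the frame of hopper between -0.045 and 0.045 m), for 0.3 s.
2. flap shut again (value of joint flap below 0.06 rad), for 0.2 s.
At the end, for the whole second after the job is handed in: The flap is shut (within 0.06 rad) and the lever up (within 0.025 rad); both sleeves lie at rest in the catch tray (centres between its walls, below 55 mm) (value of joint flap below 0.06 rad and value of joint lever below 0.025 rad and x of sleeve_a in the frame of hopper between 0.105 and 0.222 m and y of sleeve_a in the frame of hopper between -0.045 and 0.045 m and z of each of sleeve_a, sleeve_b in the frame of hopper below 0.055 m and x of sleeve_b in the frame of hopper between 0.105 and 0.222 m and y of sleeve_b in the frame of hopper between -0.045 and 0.045 m and linear speed of each of sleeve_a, sleeve_b below 0.03 m/s); the robot touches nothing.
It fails at once if the flap slams: it falls shut faster than 2.5 rad/s (velocity of joint flap below -2.5 rad/s).
It fails at once if the robot touches the flap (contact force between any of the fingers, the arm and flap above 0.5 N).
It fails at once if the robot touches a sleeve (contact force between any of the fingers, the arm and sleeve_a above 0.3 N or contact force between any of the fingers, the arm and sleeve_b above 0.3 N).
It fails at once if a bystander is moved more than 25 mm or lifted (distance of any of hard_hat, trowel, tape_measure from where it was at the start of the episode above 0.025 m).
It also fails if it takes over 38 s, if anything falls off the work surface, if the arm or the gripper's body presses on something with over 40 N, if the wrist force passes 120 N, or if a joint passes its speed limit or range.

## Working session

There is one attempt and no reset: what is moved stays moved. The work goes in short steps, Python scripts to look and compute and a tool call to move; the robot and the scene stay as the last step left them, time stands still between calls to the robot, and variables do not carry over. Pictures are saved under pics/ and viewed, about 8 in all and at most 12, crops included, and the job is handed in when it is done.

Besides the shell and the picture viewer there is one more tool, called after ">>>" as a command line: name --argument value ..., lists and objects as JSON in quotes. step_arm: Moves the arm, as the interface text tells. Its arguments: {"type":"object","properties":{"increments":{"type":"array"},"newtons":{"type":"number"}},"required":["increments"]}

```bash
mkdir -p pics
cat > h.py <<'E'
import numpy as np, cv2
from rig import env
def snap(n,f):
    im=env.get_image(n); cv2.imwrite('pics/'+f,im['color']); return im
def ray(im,u,v):
    p=cv2.undistortPoints(np.array([[[u,v]]],float),im['camera_matrix'],im['distortion'])[0,0]
    R=cv2.Rodrigues(np.array(im['rvec'],float))[0]; t=np.array(im['tvec'],float).ravel()
    return -R.T@t, R.T@np.array([p[0],p[1],1.])
def plane(im,u,v,z):
    c,d=ray(im,u,v); return c+d*(z-c[2])/d[2]
def proj(im,P):
    return cv2.projectPoints(np.array(P,float).reshape(-1,1,3),np.array(im['rvec'],float),np.array(im['tvec'],float),im['camera_matrix'],im['distortion'])[0][:,0]
E
python3 - <<'E'
from h import *
import pickle
d={n:snap(n,n+'0.png') for n in('top','side')}
pickle.dump(d,open('d.pkl','wb'))
s=env.observe(); print(s['time_s'],s['position'],s['tool_rot'],s['ft_force'],s['grip_width'],env.tips_ahead)
E
```

```text
0.1 [0.22966562 0.49970911 0.40417582] [[ 4.17611907e-01  9.08625146e-01 -7.99751226e-04]
 [ 9.08624618e-01 -4.17612565e-01 -1.02429692e-03]
 [-1.26468810e-03 -2.98915063e-04 -9.99999156e-01]] [-0.15204348  0.40983075  0.5170398 ] 0.08537830844928282 0.1734
```

View pics/top0.png

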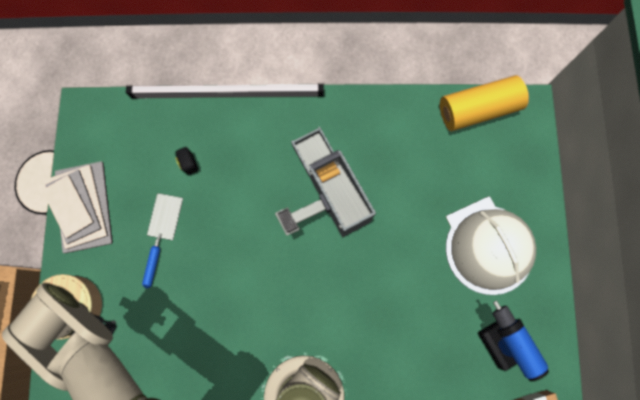

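View pics/side0.png

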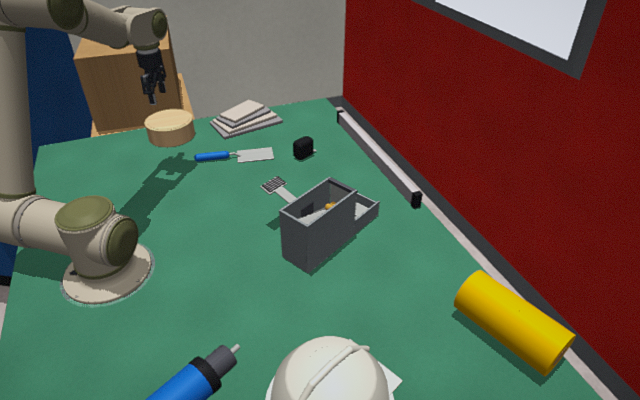

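The top view shows the hopper at about (340,185) with its tray towards (310,145). The lever runs down-left to the pad at about (288,221), and the side view has the pad at about (273,185). The bystanders are well clear of it.

Run:
```python
from h import *
import pickle
d=pickle.load(open('d.pkl','rb'));im=d['top'];c=im['color'];s=d['side']
g=cv2.cvtColor(c,cv2.COLOR_BGR2HSV)
m=np.zeros(c.shape[:2],np.uint8);roi=(slice(200,242),slice(268,312))
m[roi]=((g[roi][...,2]<95)&(g[roi][...,1]<90))*255
n,l,st,ce=cv2.connectedComponentsWithStats(m);print(st[1:],ce[1:])
k=1+st[1:,4].argmax();u,v=ce[k];P=plane(im,u,v,.137);print('pad',P,'side px',proj(s,P))
r=cv2.minAreaRect(np.argwhere(l==k)[:,::-1].astype(np.float32));print(r)
# rim corners by eye for heading
for a,b in[((314,164),(345,233)),((341,150),(373,212))]:
    A=plane(im,*a,.165);B=plane(im,*b,.165);print(A,B,np.linalg.norm(A-B),np.degrees(np.arctan2(*(A-B)[[1,0]])))
b=[plane(im,*p,.137) for p in cv2.boxPoints(r)];print(np.round(b,3))
cv2.imwrite('pics/crop.png',np.hstack([cv2.resize(c[120:250,260:390],(390,390),interpolation=2),cv2.resize(s['color'][160:290,240:370],(390,390),interpolation=2)]))
```

```text
[[279 209  10  20  87]
 [288 217  24  18  61]] [[285.16091954 216.88505747]
 [297.01639344 226.62295082]]
pad [0.49253359 0.04659186 0.137     ] side px [[275.93789875 181.38526202]]
((286.5000305175781, 218.5000457763672), (17.441329956054688, 8.497057914733887), 63.43495178222656)
[ 0.63474219 -0.03325443  0.165     ] [ 0.44361803 -0.11602519  0.165     ] 0.20827732365352336 23.416146145953874
[ 0.67447661 -0.10791929  0.165     ] [ 0.5001217  -0.19215459  0.165     ] 0.1936368288546617 25.78637153256091
[[0.505 0.064 0.137]
 [0.515 0.043 0.137]
 [0.472 0.022 0.137]
 [0.461 0.042 0.137]]
```

View pics/crop.png

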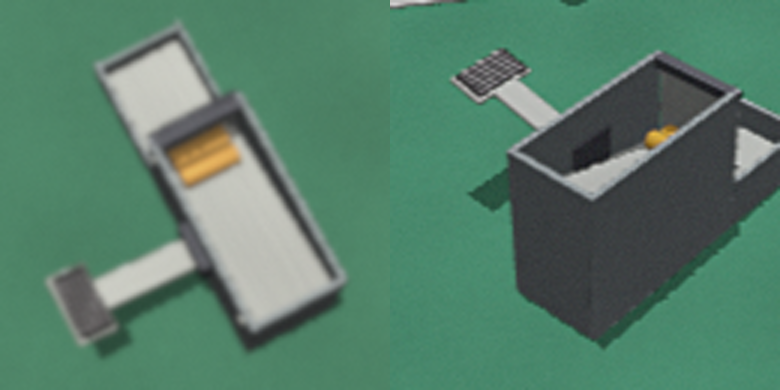

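Run:
```python
from h import *
import pickle
d=pickle.load(open('d.pkl','rb'));t,s=d['top'],d['side']
P1=plane(t,287.5,220.7,.137);P2=plane(s,273,185,.137)
c1,r1=ray(t,287.5,220.7);c2,r2=ray(s,273,185)
k=np.linalg.lstsq(np.c_[r1,-r2],c2-c1,rcond=None)[0];print(P1,P2,c1+k[0]*r1,c2+k[1]*r2)
o=env.observe();T=np.array([*P1[:2],.137+.23+.0]);dw=T-o['position']
print('tool shift cm',100*o['tool_rot'].T@dw)
```

```text
[0.48191436 0.04005002 0.137     ] [0.47961387 0.03258609 0.137     ] [0.48282011 0.04049748 0.13122443] [0.48166184 0.04066708 0.13105593]
tool shift cm [-31.22684661  42.11700679   3.74448814]
```

>>> step_arm --increments '[{"x": -1.95,"y": 2.63,"gripper": 0},{"x": -1.95,"y": 2.63},{"x": -1.95,"y": 2.63},{"x": -1.95,"y": 2.63},{"x": -1.95,"y": 2.63},{"x": -1.95,"y": 2.63},{"x": -1.95,"y": 2.63},{"x": -1.95,"y": 2.63},{"x": -1.95,"y": 2.63},{"x": -1.95,"y": 2.63},{"x": -1.95,"y": 2.63},{"x": -1.95,"y": 2.63},{"x": -1.95,"y": 2.63},{"x": -1.95,"y": 2.63},{"x": -1.95,"y": 2.63},{"x": -1.95,"y": 2.63}]'

```text
invalid input at $.increments[0]: expected keys x, y, z, wx, wy, wz, gripper
```

>>> step_arm --increments '[{"wz": 0.14,"z": 0.8},{"wz": 0.14,"z": 0.8},{"wz": 0.14,"z": 0.8},{"wz": 0.14,"z": 0.8},{"wz": 0.14,"z": 0.8},{},{},{}]'

```text
invalid input at $.increments[0]: expected keys x, y, z, wx, wy, wz, gripper
```

Run:
```python
from h import *
w=snap('wrist','w1.png');t=snap('top','t1.png');s=snap('side','s1.png')
o=env.observe();R=o['tool_rot'];print(o['time_s'],o['position'],R,o['ft_force'],o['grip_width'])
tip=o['position']+R[:,2]*.173
print('tip',tip,proj(w,[tip,[.482,.040,.137]]),proj(s,tip))
cv2.imwrite('pics/c1.png',np.hstack([w['color'][:, 120:520],cv2.resize(s['color'][60:260,170:370],(400,400))]))
```

```text
0.25 [0.22965318 0.49973988 0.40444516] [[ 4.17571903e-01  9.08643799e-01 -3.90357127e-04]
 [ 9.08643661e-01 -4.17572063e-01 -5.18538710e-04]
 [-6.34169214e-04 -1.38168333e-04 -9.99999789e-01]] [-0.19441142 -0.41178496 -0.61502695] 0.08581385967816083
tip [0.22958565 0.49965017 0.23144519] [[315.13670461 270.60591478]
 [ 32.04122928 567.7387877 ]] [[159.19107582 101.29949962]]
```

View pics/c1.png

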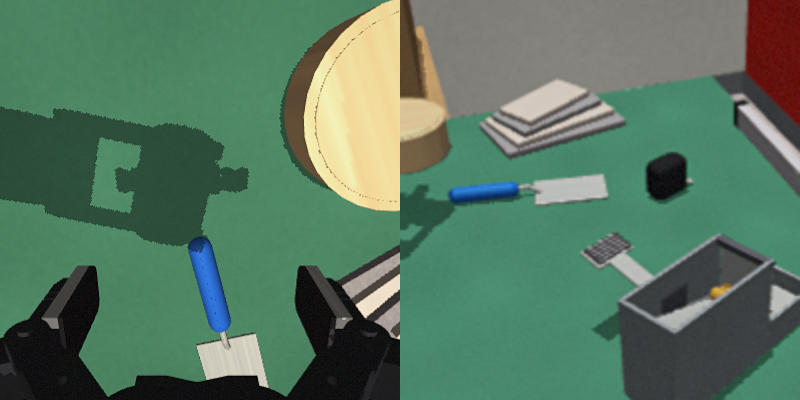

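The moves were refused because every row needs all seven keys, so the arm has not moved. The picture only shows the start pose.

>>> step_arm --increments '[{"x": -1.95,"y": 2.63,"z": 0,"wx": 0,"wy": 0,"wz": 0,"gripper": 0},{"x": -1.95,"y": 2.63,"z": 0,"wx": 0,"wy": 0,"wz": 0,"gripper": 0},{"x": -1.95,"y": 2.63,"z": 0,"wx": 0,"wy": 0,"wz": 0,"gripper": 0},{"x": -1.95,"y": 2.63,"z": 0,"wx": 0,"wy": 0,"wz": 0,"gripper": 0},{"x": -1.95,"y": 2.63,"z": 0,"wx": 0,"wy": 0,"wz": 0,"gripper": 0},{"x": -1.95,"y": 2.63,"z": 0,"wx": 0,"wy": 0,"wz": 0,"gripper": 0},{"x": -1.95,"y": 2.63,"z": 0,"wx": 0,"wy": 0,"wz": 0,"gripper": 0},{"x": -1.95,"y": 2.63,"z": 0,"wx": 0,"wy": 0,"wz": 0,"gripper": 0},{"x": -1.95,"y": 2.63,"z": 0,"wx": 0,"wy": 0,"wz": 0,"gripper": 0},{"x": -1.95,"y": 2.63,"z": 0,"wx": 0,"wy": 0,"wz": 0,"gripper": 0},{"x": -1.95,"y": 2.63,"z": 0,"wx": 0,"wy": 0,"wz": 0,"gripper": 0},{"x": -1.95,"y": 2.63,"z": 0,"wx": 0,"wy": 0,"wz": 0,"gripper": 0},{"x": -1.95,"y": 2.63,"z": 0,"wx": 0,"wy": 0,"wz": 0,"gripper": 0},{"x": -1.95,"y": 2.63,"z": 0,"wx": 0,"wy": 0,"wz": 0,"gripper": 0},{"x": -1.95,"y": 2.63,"z": 0,"wx": 0,"wy": 0,"wz": 0,"gripper": 0},{"x": -1.95,"y": 2.63,"z": 0,"wx": 0,"wy": 0,"wz": 0,"gripper": 0}]'

```text
time_s: 1.85
position: [0.4822, 0.0392, 0.4047]
tool_rot: [[0.418, 0.909, 0.0], [0.909, -0.418, 0.0], [0.0, 0.0, -1.0]]
ft_force: [1.0, -0.5, -1.0]
grip_width: -0.0001
```

>>> step_arm --increments '[{"x": 0,"y": 0,"z": 0.8,"wx": 0,"wy": 0,"wz": 0.14,"gripper": 0},{"x": 0,"y": 0,"z": 0.8,"wx": 0,"wy": 0,"wz": 0.14,"gripper": 0},{"x": 0,"y": 0,"z": 0.8,"wx": 0,"wy": 0,"wz": 0.14,"gripper": 0},{"x": 0,"y": 0,"z": 0.8,"wx": 0,"wy": 0,"wz": 0.14,"gripper": 0},{"x": 0,"y": 0,"z": 0.8,"wx": 0,"wy": 0,"wz": 0.14,"gripper": 0},{"x": 0,"y": 0,"z": 0,"wx": 0,"wy": 0,"wz": 0,"gripper": 0},{"x": 0,"y": 0,"z": 0,"wx": 0,"wy": 0,"wz": 0,"gripper": 0},{"x": 0,"y": 0,"z": 0,"wx": 0,"wy": 0,"wz": 0,"gripper": 0}]'

```text
time_s: 2.65
position: [0.4818, 0.0405, 0.3652]
tool_rot: [[0.904, 0.428, 0.001], [0.428, -0.904, -0.0], [0.001, 0.0, -1.0]]
ft_force: [-1.1, -0.3, 0.3]
grip_width: -0.0003
```

```bash
cat > look.py <<'E'
import sys
from h import *
f=sys.argv[1]
w=snap('wrist','w%s.png'%f);s=snap('side','s%s.png'%f)
o=env.observe();R=o['tool_rot'];print(o['time_s'],o['position'],R.round(3),o['ft_force'],o['grip_width'])
tip=o['position']+R[:,2]*.173
print('tip',tip,proj(w,[tip,[.482,.040,.137]]),proj(s,tip))
cv2.imwrite('pics/c%s.png'%f,np.hstack([w['color'][:, 120:520],cv2.resize(s['color'][100:300,220:420],(400,400))]))
E
python3 look.py 2
```

```text
2.75 [0.48175187 0.04052301 0.36511117] [[ 0.904  0.427  0.001]
 [ 0.427 -0.904 -0.   ]
 [ 0.001  0.    -1.   ]] [ 0.54070109  0.50200168 -0.64758288] -9.455026038489127e-05
tip [0.48187851 0.04050632 0.19211121] [[316.62228082 270.81733588]
 [316.31676144 226.82616282]] [[271.79630917 167.08091493]]
```

View pics/c2.png

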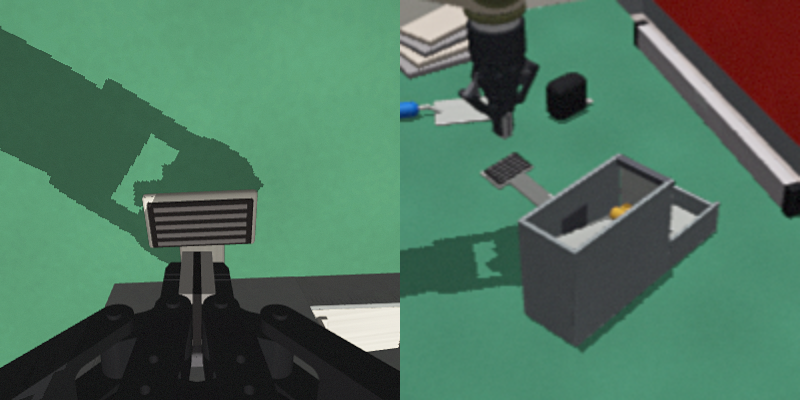

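The pad centre is at wrist pixel (320,220), and my estimate projects to (316,227). I need to shift about 2 mm in x and 4 mm outward, then go down.

>>> step_arm --increments '[{"x": 0.1,"y": -0.2,"z": 0.9,"wx": 0,"wy": 0,"wz": 0,"gripper": 0},{"x": 0.1,"y": -0.2,"z": 0.9,"wx": 0,"wy": 0,"wz": 0,"gripper": 0},{"x": 0,"y": 0,"z": 0.9,"wx": 0,"wy": 0,"wz": 0,"gripper": 0},{"x": 0,"y": 0,"z": 0.9,"wx": 0,"wy": 0,"wz": 0,"gripper": 0},{"x": 0,"y": 0,"z": 0.9,"wx": 0,"wy": 0,"wz": 0,"gripper": 0},{"x": 0,"y": 0,"z": 0.3,"wx": 0,"wy": 0,"wz": 0,"gripper": 0},{"x": 0,"y": 0,"z": 0.3,"wx": 0,"wy": 0,"wz": 0,"gripper": 0},{"x": 0,"y": 0,"z": 0.3,"wx": 0,"wy": 0,"wz": 0,"gripper": 0},{"x": 0,"y": 0,"z": 0.3,"wx": 0,"wy": 0,"wz": 0,"gripper": 0},{"x": 0,"y": 0,"z": 0.3,"wx": 0,"wy": 0,"wz": 0,"gripper": 0},{"x": 0,"y": 0,"z": 0.3,"wx": 0,"wy": 0,"wz": 0,"gripper": 0},{"x": 0,"y": 0,"z": 0,"wx": 0,"wy": 0,"wz": 0,"gripper": 0}]'

```text
time_s: 3.95
position: [0.4819, 0.045, 0.3014]
tool_rot: [[0.905, 0.426, -0.0], [0.426, -0.905, -0.0], [-0.0, 0.0, -1.0]]
ft_force: [0.6, 0.4, 0.8]
grip_width: 0.0002
```

```bash
python3 look.py 3
```

```text
4.05 [0.48185843 0.04489278 0.30149197] [[ 0.905  0.426 -0.   ]
 [ 0.426 -0.905 -0.   ]
 [-0.     0.    -1.   ]] [ 0.24180049  0.06119724 -0.03884174] -2.9692084457649224e-05
tip [0.48179679 0.04483219 0.128492  ] [[316.51889286 271.20269444]
 [312.35301081 289.59195039]] [[272.68043853 184.92527965]]
```

View pics/c3.png

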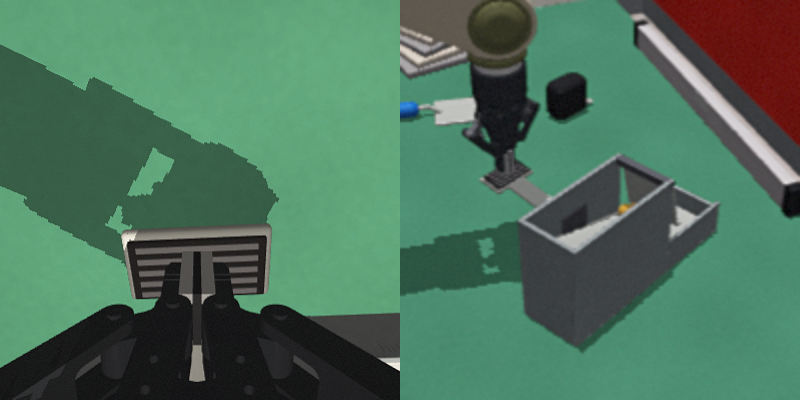

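The fingertips are at about (195,255) in the wrist crop, over the pad. The force still reads about zero, so I'll go on slowly.

>>> step_arm --increments '[{"x": 0,"y": 0,"z": 0.3,"wx": 0,"wy": 0,"wz": 0,"gripper": 0},{"x": 0,"y": 0,"z": 0.3,"wx": 0,"wy": 0,"wz": 0,"gripper": 0},{"x": 0,"y": 0,"z": 0.3,"wx": 0,"wy": 0,"wz": 0,"gripper": 0},{"x": 0,"y": 0,"z": 0.3,"wx": 0,"wy": 0,"wz": 0,"gripper": 0},{"x": 0,"y": 0,"z": 0.3,"wx": 0,"wy": 0,"wz": 0,"gripper": 0},{"x": 0,"y": 0,"z": 0,"wx": 0,"wy": 0,"wz": 0,"gripper": 0}]'

```text
time_s: 4.65
position: [0.4818, 0.0452, 0.2866]
tool_rot: [[0.905, 0.426, -0.0], [0.426, -0.905, 0.001], [0.0, -0.001, -1.0]]
ft_force: [-2.2, 3.7, 6.0]
grip_width: 0.0002
```

```bash
python3 look.py 4
```

```text
4.75 [0.48174905 0.04520875 0.28680376] [[ 0.905  0.426 -0.   ]
 [ 0.426 -0.905  0.001]
 [ 0.    -0.001 -1.   ]] [-2.408574    3.99941252  6.32840791] 1.7377869500137224e-06
tip [0.48173256 0.04532634 0.1138038 ] [[316.73372827 271.22064805]
 [311.84425587 310.63237985]] [[272.91262672 188.98084138]]
```

View pics/c4.png

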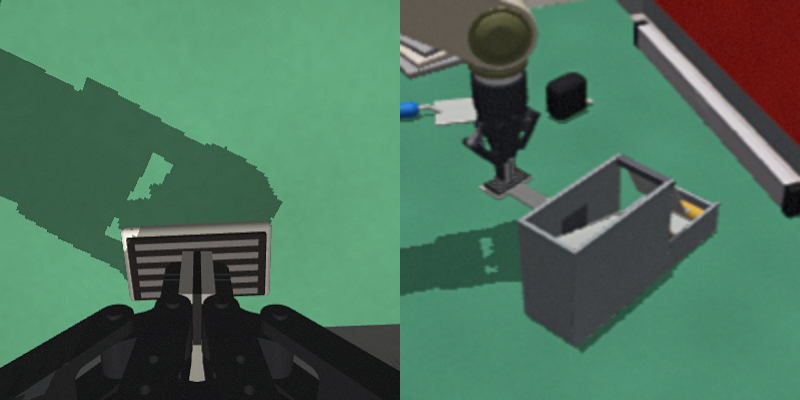

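The lever is turning. The flap gap shows at (640,180), a sleeve is in the tray at (690,208), and the force is about 6 N. I'll press on to near the stop and hold.

>>> step_arm --increments '[{"x": 0,"y": 0,"z": 0.3,"wx": 0,"wy": 0,"wz": 0,"gripper": 0},{"x": 0,"y": 0,"z": 0.3,"wx": 0,"wy": 0,"wz": 0,"gripper": 0},{"x": 0,"y": 0,"z": 0.3,"wx": 0,"wy": 0,"wz": 0,"gripper": 0},{"x": 0,"y": 0,"z": 0.3,"wx": 0,"wy": 0,"wz": 0,"gripper": 0},{"x": 0,"y": 0,"z": 0.3,"wx": 0,"wy": 0,"wz": 0,"gripper": 0},{"x": 0,"y": 0,"z": 0.3,"wx": 0,"wy": 0,"wz": 0,"gripper": 0},{"x": 0,"y": 0,"z": 0.3,"wx": 0,"wy": 0,"wz": 0,"gripper": 0},{"x": 0,"y": 0,"z": 0.3,"wx": 0,"wy": 0,"wz": 0,"gripper": 0},{"x": 0,"y": 0,"z": 0.3,"wx": 0,"wy": 0,"wz": 0,"gripper": 0},{"x": 0,"y": 0,"z": 0.3,"wx": 0,"wy": 0,"wz": 0,"gripper": 0},{"x": 0,"y": 0,"z": 0.3,"wx": 0,"wy": 0,"wz": 0,"gripper": 0},{"x": 0,"y": 0,"z": 0.3,"wx": 0,"wy": 0,"wz": 0,"gripper": 0},{"x": 0,"y": 0,"z": 0,"wx": 0,"wy": 0,"wz": 0,"gripper": 0},{"x": 0,"y": 0,"z": 0,"wx": 0,"wy": 0,"wz": 0,"gripper": 0},{"x": 0,"y": 0,"z": 0,"wx": 0,"wy": 0,"wz": 0,"gripper": 0}]'

```text
time_s: 6.25
position: [0.4822, 0.0445, 0.2515]
tool_rot: [[0.905, 0.426, 0.002], [0.426, -0.905, -0.002], [0.001, 0.003, -1.0]]
ft_force: [-1.8, -2.9, 9.6]
grip_width: -0.0001
```

>>> step_arm --increments '[{"x": 0,"y": 0,"z": 0.1,"wx": 0,"wy": 0,"wz": 0,"gripper": 0},{"x": 0,"y": 0,"z": 0.1,"wx": 0,"wy": 0,"wz": 0,"gripper": 0},{"x": 0,"y": 0,"z": 0,"wx": 0,"wy": 0,"wz": 0,"gripper": 0},{"x": 0,"y": 0,"z": 0,"wx": 0,"wy": 0,"wz": 0,"gripper": 0}]'

```text
time_s: 6.65
position: [0.4823, 0.0444, 0.2498]
tool_rot: [[0.905, 0.426, 0.003], [0.426, -0.905, -0.002], [0.002, 0.003, -1.0]]
ft_force: [-1.0, -3.9, 12.9]
grip_width: 0.0001
```

```bash
python3 look.py 5
python3 - <<'E'
from h import *
t=snap('top','t5.png');a=cv2.imread('pics/c5.png')
cv2.imwrite('pics/d5.png',np.hstack([a[:,:],cv2.resize(t['color'][110:250,250:390],(400,400))])[:, 400:])
E
```

```text
6.75 [0.48226731 0.04440064 0.24978734] [[ 0.905  0.426  0.003]
 [ 0.426 -0.905 -0.002]
 [ 0.002  0.003 -1.   ]] [-1.53060225 -4.2790549  12.6564302 ] -0.00010587009598560876
tip [0.48276077 0.0440308  0.07678843] [[316.68694749 270.85586268]
 [309.3395098  380.78957247]] [[274.12469037 199.3502635 ]]
```

View pics/d5.png

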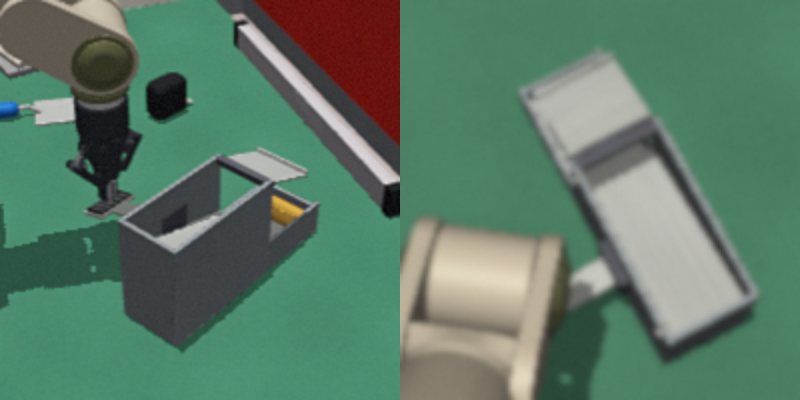

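The flap is wide open at (270,165), the chute is empty, and brass shows in the tray at (287,208). The lever is at its stop (12.7 N). I'll hold longer and zoom in on the tray.

>>> step_arm --increments '[{"x": 0,"y": 0,"z": 0,"wx": 0,"wy": 0,"wz": 0,"gripper": 0},{"x": 0,"y": 0,"z": 0,"wx": 0,"wy": 0,"wz": 0,"gripper": 0},{"x": 0,"y": 0,"z": 0,"wx": 0,"wy": 0,"wz": 0,"gripper": 0},{"x": 0,"y": 0,"z": 0,"wx": 0,"wy": 0,"wz": 0,"gripper": 0},{"x": 0,"y": 0,"z": 0,"wx": 0,"wy": 0,"wz": 0,"gripper": 0},{"x": 0,"y": 0,"z": 0,"wx": 0,"wy": 0,"wz": 0,"gripper": 0},{"x": 0,"y": 0,"z": 0,"wx": 0,"wy": 0,"wz": 0,"gripper": 0},{"x": 0,"y": 0,"z": 0,"wx": 0,"wy": 0,"wz": 0,"gripper": 0},{"x": 0,"y": 0,"z": 0,"wx": 0,"wy": 0,"wz": 0,"gripper": 0},{"x": 0,"y": 0,"z": 0,"wx": 0,"wy": 0,"wz": 0,"gripper": 0},{"x": 0,"y": 0,"z": 0,"wx": 0,"wy": 0,"wz": 0,"gripper": 0},{"x": 0,"y": 0,"z": 0,"wx": 0,"wy": 0,"wz": 0,"gripper": 0},{"x": 0,"y": 0,"z": 0,"wx": 0,"wy": 0,"wz": 0,"gripper": 0},{"x": 0,"y": 0,"z": 0,"wx": 0,"wy": 0,"wz": 0,"gripper": 0},{"x": 0,"y": 0,"z": 0,"wx": 0,"wy": 0,"wz": 0,"gripper": 0}]'

```text
time_s: 8.3
position: [0.4823, 0.0444, 0.2498]
tool_rot: [[0.905, 0.426, 0.003], [0.426, -0.905, -0.002], [0.002, 0.003, -1.0]]
ft_force: [-2.2, -4.1, 12.8]
grip_width: 0.0001
```

Run:
```python
from h import *
s=snap('side','s6.png');o=env.observe();print(o['time_s'],o['ft_force'])
cv2.imwrite('pics/d6.png',cv2.resize(s['color'][165:225,320:400],(800,600),interpolation=2))
```

```text
8.35 [-2.54051409 -3.36939116 13.06142794]
```

View pics/d6.png

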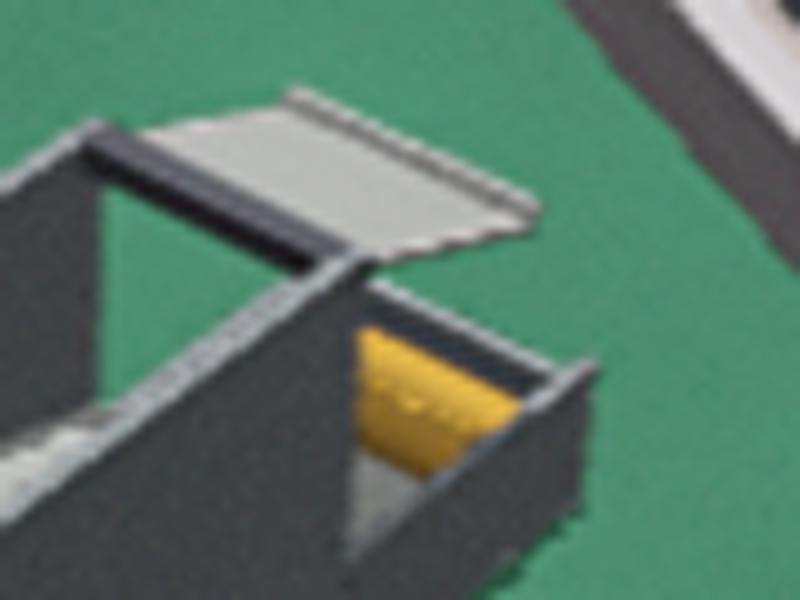

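Both sleeves are visible side by side at the far end of the tray, around (440,400). Now I'll raise the lever slowly at about 25 mm/s.

>>> step_arm --increments '[{"x": 0,"y": 0,"z": -0.25,"wx": 0,"wy": 0,"wz": 0,"gripper": 0},{"x": 0,"y": 0,"z": -0.25,"wx": 0,"wy": 0,"wz": 0,"gripper": 0},{"x": 0,"y": 0,"z": -0.25,"wx": 0,"wy": 0,"wz": 0,"gripper": 0},{"x": 0,"y": 0,"z": -0.25,"wx": 0,"wy": 0,"wz": 0,"gripper": 0},{"x": 0,"y": 0,"z": -0.25,"wx": 0,"wy": 0,"wz": 0,"gripper": 0},{"x": 0,"y": 0,"z": -0.25,"wx": 0,"wy": 0,"wz": 0,"gripper": 0},{"x": 0,"y": 0,"z": -0.25,"wx": 0,"wy": 0,"wz": 0,"gripper": 0},{"x": 0,"y": 0,"z": -0.25,"wx": 0,"wy": 0,"wz": 0,"gripper": 0},{"x": 0,"y": 0,"z": -0.25,"wx": 0,"wy": 0,"wz": 0,"gripper": 0},{"x": 0,"y": 0,"z": -0.25,"wx": 0,"wy": 0,"wz": 0,"gripper": 0},{"x": 0,"y": 0,"z": -0.25,"wx": 0,"wy": 0,"wz": 0,"gripper": 0},{"x": 0,"y": 0,"z": -0.25,"wx": 0,"wy": 0,"wz": 0,"gripper": 0},{"x": 0,"y": 0,"z": -0.25,"wx": 0,"wy": 0,"wz": 0,"gripper": 0},{"x": 0,"y": 0,"z": -0.25,"wx": 0,"wy": 0,"wz": 0,"gripper": 0},{"x": 0,"y": 0,"z": -0.25,"wx": 0,"wy": 0,"wz": 0,"gripper": 0},{"x": 0,"y": 0,"z": -0.25,"wx": 0,"wy": 0,"wz": 0,"gripper": 0}]'

```text
time_s: 9.95
position: [0.482, 0.0449, 0.2891]
tool_rot: [[0.905, 0.426, 0.001], [0.426, -0.905, -0.0], [0.001, 0.001, -1.0]]
ft_force: [0.6, -0.5, 4.4]
grip_width: 0.0
```

>>> step_arm --increments '[{"x": 0,"y": 0,"z": -0.2,"wx": 0,"wy": 0,"wz": 0,"gripper": 0},{"x": 0,"y": 0,"z": -0.2,"wx": 0,"wy": 0,"wz": 0,"gripper": 0},{"x": 0,"y": 0,"z": -0.2,"wx": 0,"wy": 0,"wz": 0,"gripper": 0},{"x": 0,"y": 0,"z": -0.2,"wx": 0,"wy": 0,"wz": 0,"gripper": 0},{"x": 0,"y": 0,"z": -0.2,"wx": 0,"wy": 0,"wz": 0,"gripper": 0},{"x": 0,"y": 0,"z": -0.2,"wx": 0,"wy": 0,"wz": 0,"gripper": 0},{"x": 0,"y": 0,"z": -0.2,"wx": 0,"wy": 0,"wz": 0,"gripper": 0},{"x": 0,"y": 0,"z": -0.2,"wx": 0,"wy": 0,"wz": 0,"gripper": 0},{"x": 0,"y": 0,"z": -0.2,"wx": 0,"wy": 0,"wz": 0,"gripper": 0},{"x": 0,"y": 0,"z": -0.2,"wx": 0,"wy": 0,"wz": 0,"gripper": 0},{"x": 0,"y": 0,"z": -0.2,"wx": 0,"wy": 0,"wz": 0,"gripper": 0},{"x": 0,"y": 0,"z": -0.2,"wx": 0,"wy": 0,"wz": 0,"gripper": 0},{"x": 0,"y": 0,"z": -0.2,"wx": 0,"wy": 0,"wz": 0,"gripper": 0},{"x": 0,"y": 0,"z": -0.2,"wx": 0,"wy": 0,"wz": 0,"gripper": 0},{"x": 0,"y": 0,"z": -0.2,"wx": 0,"wy": 0,"wz": 0,"gripper": 0},{"x": 0,"y": 0,"z": -0.2,"wx": 0,"wy": 0,"wz": 0,"gripper": 0},{"x": 0,"y": 0,"z": -0.2,"wx": 0,"wy": 0,"wz": 0,"gripper": 0},{"x": 0,"y": 0,"z": 0,"wx": 0,"wy": 0,"wz": 0,"gripper": 0}]'

```text
time_s: 11.75
position: [0.4818, 0.045, 0.323]
tool_rot: [[0.905, 0.426, 0.0], [0.426, -0.905, 0.0], [0.0, 0.0, -1.0]]
ft_force: [0.5, 0.0, 0.4]
grip_width: 0.0002
```

>>> step_arm --increments '[{"x": 0,"y": 0,"z": -0.5,"wx": 0,"wy": 0,"wz": 0,"gripper": 0},{"x": 0,"y": 0,"z": -1.5,"wx": 0,"wy": 0,"wz": 0,"gripper": 0},{"x": 0,"y": 0,"z": -2,"wx": 0,"wy": 0,"wz": 0,"gripper": 0},{"x": 0,"y": -1,"z": -2,"wx": 0,"wy": 0,"wz": 0,"gripper": 0},{"x": 0,"y": -2,"z": -2,"wx": 0,"wy": 0,"wz": 0,"gripper": 0},{"x": 0,"y": -3,"z": -1,"wx": 0,"wy": 0,"wz": 0,"gripper": 0},{"x": 0,"y": -3,"z": 0,"wx": 0,"wy": 0,"wz": 0,"gripper": 0},{"x": 0,"y": -3,"z": 0,"wx": 0,"wy": 0,"wz": 0,"gripper": 0},{"x": 0,"y": -3,"z": 0,"wx": 0,"wy": 0,"wz": 0,"gripper": 0},{"x": 0,"y": 0,"z": 0,"wx": 0,"wy": 0,"wz": 0,"gripper": 0},{"x": 0,"y": 0,"z": 0,"wx": 0,"wy": 0,"wz": 0,"gripper": 0},{"x": 0,"y": 0,"z": 0,"wx": 0,"wy": 0,"wz": 0,"gripper": 0},{"x": 0,"y": 0,"z": 0,"wx": 0,"wy": 0,"wz": 0,"gripper": 0}]'

```text
time_s: 13.05
position: [0.4184, 0.18, 0.4127]
tool_rot: [[0.905, 0.425, -0.0], [0.425, -0.905, -0.0], [-0.0, 0.0, -1.0]]
ft_force: [0.2, -0.1, -0.2]
grip_width: 0.0
```

Run:
```python
from h import *
s=snap('side','s7.png')['color'];t=snap('top','t7.png')['color'];o=env.observe();print(o['time_s'],o['position'],o['ft_force'])
cv2.imwrite('pics/d7.png',np.hstack([cv2.resize(s[140:280,250:390],(400,400)),cv2.resize(t[110:250,250:390],(400,400))]))
```

```text
13.15 [0.41829297 0.18013305 0.41266607] [ 0.3484909  -0.07155653 -0.71478653]
```

View pics/d7.png

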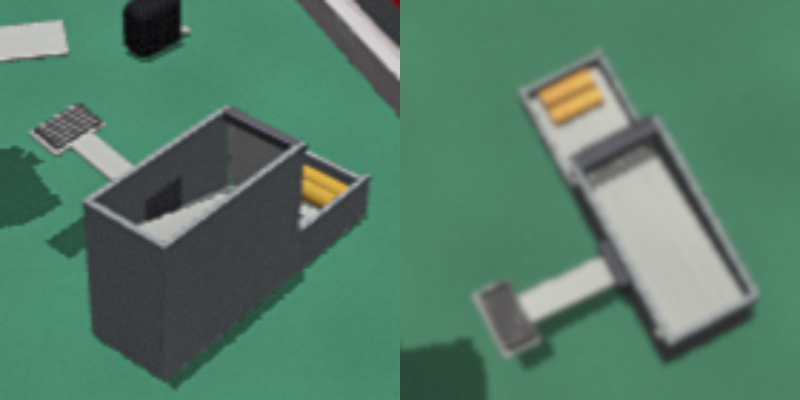

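The flap is shut, the lever is up, both sleeves lie in the tray at about (570,95) in the right half, and the hand is clear. I'm handing in.

```bash
python3 -c "
from rig import env
print(env.close_job())"
```

```text
the job is handed in; nothing more can be done
None
```

The job is done and handed in at about 13 s of the 38 s allowed. `close_job()` gave no verdict, so these results rest on my own last checks.

- **Pressing:** I pressed the lever pad down to its stop with the closed fingertips, reading about 13 N there. I held it until the camera showed the chute empty and both sleeves side by side in the tray.
- **Release:** I raised the lever at 20–25 mm/s, which turns the flap at about 0.5 rad/s against the 2.5 rad/s slam limit. I lifted off only once the lever was all the way up.
- **Last checks:** The final side and top views show the flap shut, the lever up and both sleeves lying in the tray. The hand is well clear, with the force reading back to about zero. I never moved near the trowel, tape measure or hard hat, but I did not measure their final positions.

**What failed or disagreed:**
- My first two move calls were refused because each row needed all seven keys; nothing moved.
- On the way down, the force was still about zero with the computed fingertip height at 128 mm, 9 mm below the pad's stated 137 mm. A sleeve was already in the tray by the next look, at 114 mm. I did not find the cause.

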